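# Empty the rotary moulding table and take off its locking cap

## Robot

A 6-joint arm with a two-finger parallel gripper is mounted at the origin on the work surface. World frame = base frame: x ahead of the robot, y to its left, z up, the work surface at z = 0. Lengths are in m, angles in rad, forces in N, time in s.
With the tool pointing down it reaches from about 0.275 to 0.825 m from the base axis. Payload 5.2 kg.
Tool frame: the origin (TCP) lies at the very end of the fingers, on their centre line; the grasp point (between the pads) lies manip.hold_point_z behind it (manip.hold_point_z is the distance from the TCP to the grasp point, in m); x points along the fingers, z is the direction in which the jaws open and shut, and the axes are right-handed (so a half turn about x gives the same grasp; the last joint's range is limited). The gripper opens to 93 mm and grips with 3 to 60 N. Pads are 15 mm wide; open, the fingers measure 128 mm over their backs; the gripper's body (75 mm by 188 mm) begins 65 mm behind the grasp point.
Start: joints at [1.097, 0.259, 1.535, -0, 1.348, -0.203], TCP at [0.147, 0.53, 0.219] pointing down, gripper open.
Joint ranges: [-3.14, 3.14], [-0.91, 2.08], [0.19, 2.58], [-1.22, 4.36], [0.22, 2.71], [-3.12, 3.12]. Speed limits (rad/s): [2.57, 2.57, 3.14, 3.14, 3.14, 3.14].

## Interface

Orientations are given as a 3x3 rotation matrix whose columns are the frame's x, y, z axes.
In Python, from plant import manip gives the robot as it stands. The module is installed in compiled form; this text tells all that it offers.
- The arm moves only by the shell command python3 -m crank 'ROWS' [FORCE]. ROWS is JSON, one flat list of numbers, 7 for each row, row after row: the shift along the tool's x, y, z in mm, then the turn, a rotation vector about the tool's x, y, z in degrees, then the finger opening in mm, from 0 to 93. In form: [tx, ty, tz, wx, wy, wz, gripper, tx, ty, tz, wx, wy, wz, gripper, ...]. A call has exactly 8 rows; each row is the pose to reach, as a shift and turn from the pose commanded when the call began, along the tool's axes at that moment; what a row does not reach only later rows make up. A row lasts 1/10 s, in which the tool goes at most 50 mm and 8.59 degrees, less where a joint would pass 70% of its speed; a pose out of reach is approached as far as the arm can. A call with a gripper value outside its range is refused whole. The fingers move at their own pace and stop on an object; FORCE is the grip in N (left out, the last holds). Time passes only in rows, so rows that repeat a pose let the fingers close, or fill a call up. It gives the time, the measured TCP pose, the force and the opening at its end, in the units of the state.
- manip.sense(): the state, without advancing time (a new reading comes with each control period).
- manip.grab_frame(name): name is "scene" or "top" or "wrist"; returns a dict with "pixels" (400x640x3 uint8, red, green, blue), "mtx" (3x3 intrinsics, pixels), "world_to_cam" (4x4, takes a point from world to camera coordinates); the wrist camera has in their place "hand_eye" (4x4, takes a point from camera to tool coordinates, whose origin is the TCP and whose axes are the tool frame's). Camera axes: x right, y down, z forward; pixel columns grow to the right and rows downward; lengths in m; the calibration is good to about 2 mm. The wrist camera is an equidistant fisheye: a pixel r from the principal point sees the ray r / f radians off the axis. A picture is of the moment at which its call begins: read the wrist's pose just before it. There is no depth.
- manip.sign_off(): hands the job in, once; it reports no verdict.
Trained networks look in a picture, given as the dict that the camera call returned (one of the last four; its "shot" number tells which), for a name from the list of things; names that differ only in an ending like _2 or _b are one class to them, and where a whole thing is asked for, a point or a joint stands for the part that bears it (a point fixed in the world has none). Each returns a list of dicts, best first, with "confidence" (0 to 1); they miss things now and then, are a little off and sometimes report something else, mostly with a low value. They report only what shows in the picture. A call takes as long as a camera call. They do not tell look-alikes from the thing itself.
- manip.silhouettes(target, picture): "pixels" (400x640 bool, what is visible of it) and "box" ([left, top, right, bottom] in pixels, round what is visible of it).
The state is a dict: "clock": time; "joints": joint angles; "qvel": joint speeds; "joint_efforts": joint torques, N m; "tcp_pos": TCP position; "eef_rot": TCP orientation; "contact_force": force on the tool from outside, world axes, zero at the start; "torque": the same for the moment, N m; "grip_width": finger opening in m.
Only numpy, scipy, OpenCV 4.12 (cv2) and the standard library are available. Lean on these libraries where they do the work, as an engineer would, in place of code of your own. Each camera call takes 0.05 s, during which the arm holds its last target.

## Task

The run on the rotary moulding table is over and its mould disc is to be changed. First lift the last chocolate stirrer straight out of its mould by its stick and stand it upright, set down and not dropped, on the free part of the cooling tray between the two finished ones; then take the locking cap off the spindle in the middle of the disc: its coarse thread is left-handed on some machines and right-handed on others and nothing shows which, so find out which way it gives. Finish still holding the cap in the gripper, level and lifted about 10 cm straight up off the spindle; leave the finished stirrers, the cup of sticks and the piping nozzle standing where they are.

Things in the scene. Friction and masses are not known exactly. Their poses are not given: they have to be found in the camera images.
- stirrer: the chocolate stirrer still in its mould: dark chocolate block 29 x 29 mm, 22 mm high, with a round beech stick of 9 mm diameter upright in its middle, from 22 to 97 mm above the origin. Origin: centre of the block's underside, z up along the stick. About 30 g. It sits loosely (1 mm play all round) in a square cavity 22 mm deep, flush with the mould's top
- tray: wooden cooling tray, fixed, 300 mm along its x, 220 mm along its y. Origin: centre of its underside. Its paper-lined surface is 9 mm above the origin, between two wooden rails (18 mm thick, 26 mm high) along the long sides, inner faces at y = +-92 mm. The middle (|x| under 40 mm) is free; a finished stirrer stands towards each end
- done_a: finished stirrer, same make as the other, standing on the tray towards its -x end (tray x -115 to -90 mm, y within 50 mm). Must stay standing; origin as for stirrer
- done_b: finished stirrer standing on the tray towards its +x end (tray x 90 to 115 mm, y within 50 mm). Must stay standing; origin as for stirrer
- cap: steel locking cap on the spindle in the middle of the mould disc: ribbed round skirt, 58 mm diameter, 28 mm high, and on top a straight grip bar 56 mm long (along the cap's x), 13 mm thick (along its y), spanning 28 to 52 mm above the origin. Origin: centre of the cap's underside, on the axis, z up. About 0.22 kg. How its thread behaves: see spindle
- spindle: fixed spindle under the cap. Origin: on the axis, 34 mm below the locked cap's underside; its top is at 60 mm. Hidden thread, either hand: the wrong way the cap stops dead within 5 degrees; the right way it turns with light drag, stays if let go, is free at about 60 degrees (1.05 rad), where a 6 N sprung seal lifts it some 2 mm, and pulls straight off from 60 to 110. Locked, it won't pull off
- mould_disc: aluminium mould disc, 260 mm diameter, braked, with six white mould blocks 54 x 54 mm centred 95 mm from the axis every 60 degrees, their tops 36 mm above the origin. Origin: centre of the disc's underside, z up. The block on the disc's own +x holds the stirrer, sides parallel to the disc's x and y; the other five are empty
- machine: rotary moulding table, fixed: stainless housing 300 x 300 mm, 90 mm high, under the disc. Origin: on the spindle axis at the worktop; the controls face -x. On its +y side, 250 mm from the axis, a 36 mm column 315 mm high carries the depositing head and hopper (up to 350 mm high), swung outward, 365 mm from the axis
- stick_cup: bystander: white cup with spare sticks, 76 mm wide, 120 mm high; origin centre of its underside
- piping_nozzle: bystander: steel piping nozzle, cone 32 mm wide, 42 mm high; origin centre of its underside
Things that resemble listed ones, but are neither listed nor needed, are in the scene too. What is shaped like the stirrer but yellow is not meant.

How it is judged:
On the way, in this order (a step that is already met when the one before it is completed fails the run):
1. the stirrer is lifted out of its mould while the cap is still on (z of stirrer in the frame of mould_disc above 0.05 m and z of cap in the frame of spindle below 0.045 m), for 0.1 s.
2. the stirrer stands upright on the tray, let go, while the cap is still on (x of stirrer in the frame of tray between -0.08 and 0.08 m and y of stirrer in the frame of tray between -0.09 and 0.09 m and z of stirrer in the frame of tray below 0.014 m and angle between stirrer's own z axis and vertical below 0.15 rad and contact force between the fingers and stirrer below 0.05 N and linear speed of stirrer below 0.03 m/s and z of cap in the frame of spindle below 0.045 m), for 0.3 s.
3. the cap is lifted off the spindle in the gripper (z of cap in the frame of spindle above 0.08 m and contact force between the fingers and cap above 1 N), for 0.2 s.
At the end, for the whole second after the job is handed in: cap gripped (over 1 N), still, 70 to 166 mm above its locked place, within 120 mm of the spindle axis, tilted under 0.5 rad, touching neither spindle nor disc; stirrer released and at rest on the tray surface within 80 mm of its middle along, 90 mm across, tilt under 0.15 rad (z of cap in the frame of spindle between 0.104 and 0.2 m and contact force between the fingers and cap above 1 N and horizontal distance between cap and spindle below 0.12 m and angle between cap's own z axis and vertical below 0.5 rad and contact force between cap and spindle below 0.05 N and contact force between cap and mould_disc below 0.05 N and linear speed of each of cap, stirrer below 0.03 m/s and x of stirrer in the frame of tray between -0.08 and 0.08 m and y of stirrer in the frame of tray between -0.09 and 0.09 m and z of stirrer in the frame of tray below 0.014 m and angle between stirrer's own z axis and vertical below 0.15 rad and contact force between the fingers and stirrer below 0.05 N); the arm keeps its last pose, push and grip.
It fails at once if the stirrer is dropped (falls free faster than 0.5 m/s, a drop of over 12 mm) (contact force between the fingers and stirrer below 0.02 N and linear speed of stirrer above 0.5 m/s).
It fails at once if the stirrer is tipped over (angle between stirrer's own z axis and vertical above 1 rad).
It fails at once if a finished stirrer is knocked over or moved over 30 mm (distance of any of done_a, done_b from where it was at the start of the episode above 0.03 m or angle between any of done_a, done_b's own z axis and vertical above 0.4 rad).
It fails at once if the stick cup or the piping nozzle is moved over 50 mm (distance of any of stick_cup, piping_nozzle from where it was at the start of the episode above 0.05 m).
It also fails if it takes over 64 s, if anything falls off the work surface, if the arm or the gripper's body presses on something with over 40 N, if the wrist force passes 120 N, or if a joint passes its speed limit or range.

## Working session

There is one attempt and no reset: what is moved stays moved. The work goes in short steps, Python scripts to look and compute and a shell command to move; the robot and the scene stay as the last step left them, time stands still between calls to the robot, and variables do not carry over. Pictures are saved under pics/ and viewed, and the job is handed in when it is done.

```bash
mkdir -p pics
python3 - <<'E'
from plant import manip
import cv2,numpy as np
s=manip.sense(); print(s['clock'],s['tcp_pos'],s['eef_rot'],s['grip_width'],manip.hold_point_z)
for n in ['scene','top','wrist']:
    p=manip.grab_frame(n); cv2.imwrite(f'pics/{n}0.png',p['pixels'][:,:,::-1]); 
    print(n,p['mtx'],p.get('world_to_cam'),p.get('hand_eye'))
    for t in ['stirrer','tray','cap','mould_disc','machine','stick_cup','piping_nozzle','spindle']:
        for d in manip.silhouettes(t,p)[:5]: print(t,round(d['confidence'],2),d['box'])
E
```

```text
0.0 [0.14685668 0.52947467 0.21781405] [[-8.55567284e-04 -9.63552424e-01  2.67518213e-01]
 [-1.62038788e-03  2.67519296e-01  9.63551141e-01]
 [-9.99998321e-01  3.90899563e-04 -1.79020942e-03]] 0.09296009567989706 0.0188
scene [[366.5147548    0.         315.47431939]
 [  0.         366.5147548  198.15103386]
 [  0.           0.           1.        ]] [[-0.90922342  0.41588795  0.01870803  0.41167154]
 [ 0.26719848  0.61743612 -0.73984972 -0.06371634]
 [-0.3192456  -0.66768994 -0.67251201  1.16968484]
 [ 0.          0.          0.          1.        ]] None
stirrer 0.81 [385.2, 381.1, 398.2, 399.4]
stirrer 0.55 [374.7, 299.2, 388.9, 332.7]
stirrer 0.37 [292.6, 219.7, 299.0, 232.7]
tray 0.95 [212.6, 133.5, 320.2, 187.3]
cap 0.59 [279.3, 182.6, 303.4, 216.9]
cap 0.3 [396.8, 258.7, 409.1, 273.2]
mould_disc 0.75 [238.7, 177.7, 349.0, 261.6]
machine 0.67 [224.8, 177.9, 373.3, 376.3]
stick_cup 0.65 [442.8, 269.1, 490.9, 328.8]
piping_nozzle 0.74 [395.8, 255.2, 410.0, 273.7]
spindle 0.78 [282.3, 213.2, 306.3, 231.0]
spindle 0.45 [444.9, 267.8, 491.8, 327.2]
top [[374.98107522   0.         31
[... 592 characters left out ...]
machine 0.63 [82.3, 56.2, 379.3, 245.2]
machine 0.54 [411.2, 134.5, 502.5, 259.0]
stick_cup 0.7 [165.1, 260.9, 207.5, 291.6]
spindle 0.7 [299.4, 171.2, 326.3, 188.1]
wrist [[309.70691629   0.         317.58382381]
 [  0.         309.70691629 198.42601823]
 [  0.           0.           1.        ]] None [[-4.91295474e-04 -2.94182741e-01  9.55749064e-01 -1.65715626e-01]
 [ 6.47698878e-05 -9.55749187e-01 -2.94182745e-01  8.20809618e-02]
 [ 9.99999877e-01 -8.26268915e-05  4.88609433e-04 -1.83986615e-04]
 [ 0.00000000e+00  0.00000000e+00  0.00000000e+00  1.00000000e+00]]
stirrer 0.69 [254.4, 359.2, 276.9, 376.1]
machine 0.53 [197.4, 365.1, 209.3, 371.3]
stick_cup 0.67 [212.8, 267.3, 280.5, 359.9]
```

View pics/scene0.png

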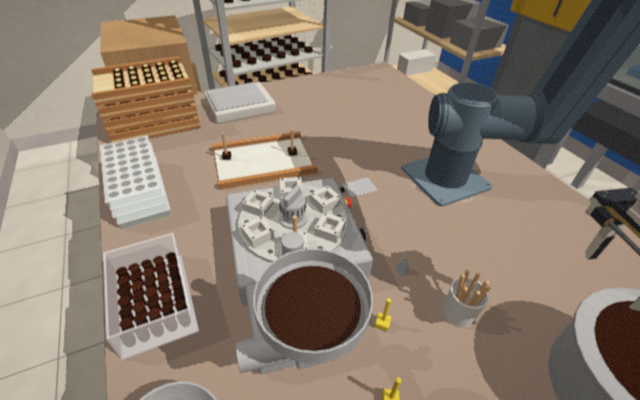

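View pics/top0.png

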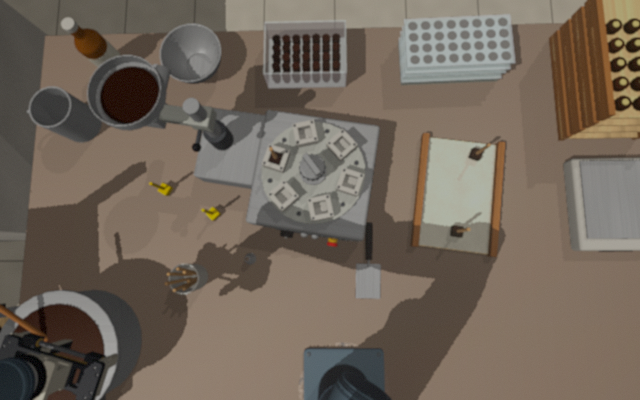

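View pics/wrist0.png

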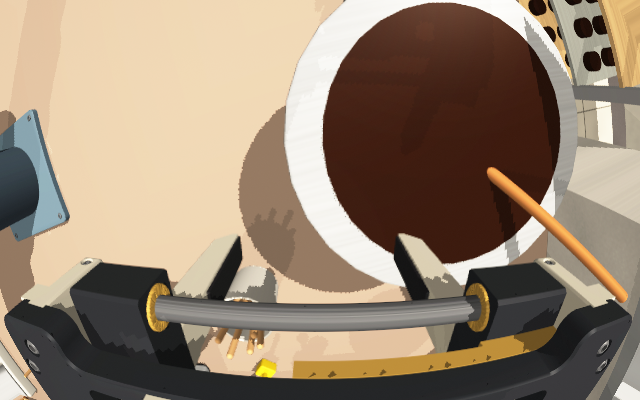

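Run:
```python
import cv2
a=cv2.imread('pics/top0.png'); b=cv2.imread('pics/scene0.png')
cv2.imwrite('pics/top_z.png',cv2.resize(a[105:245,240:390],None,fx=5,fy=4.2,interpolation=cv2.INTER_CUBIC)[:600])
c=cv2.resize(b[170:270,220:380],None,fx=5,fy=5,interpolation=cv2.INTER_CUBIC)
cv2.imwrite('pics/scene_z.png',c)
cv2.imwrite('pics/top_t.png',cv2.resize(a[125:265,405:515],None,fx=4,fy=4,interpolation=cv2.INTER_CUBIC))
cv2.imwrite('pics/scene_t.png',cv2.resize(b[120:195,200:330],None,fx=6,fy=6,interpolation=cv2.INTER_CUBIC))
```

```text
(no output)
```

View pics/top_z.png

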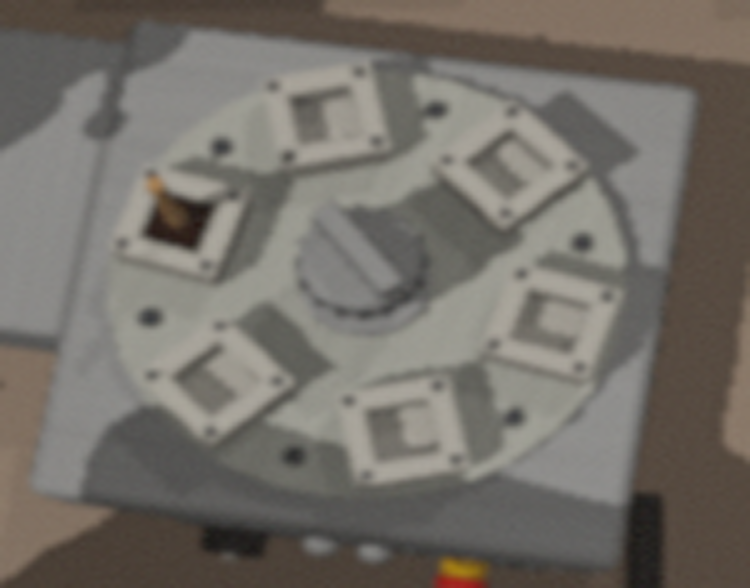

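View pics/scene_z.png

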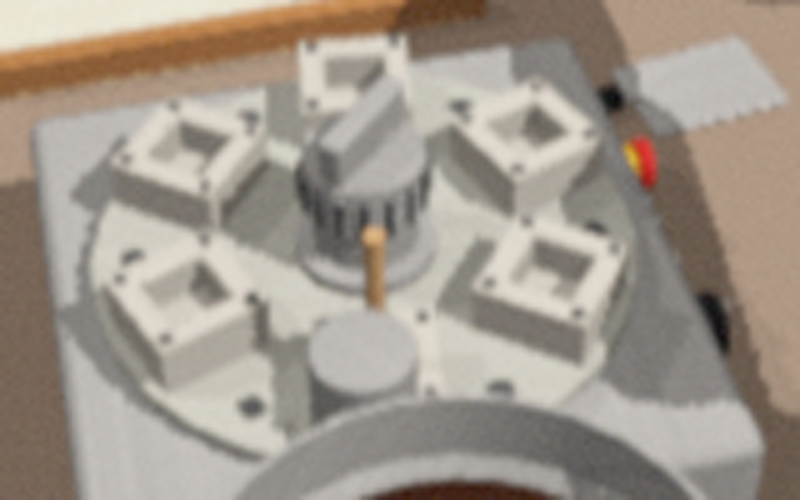

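View pics/top_t.png

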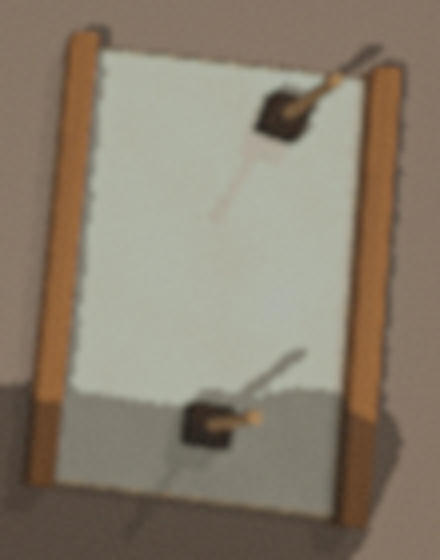

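View pics/scene_t.png

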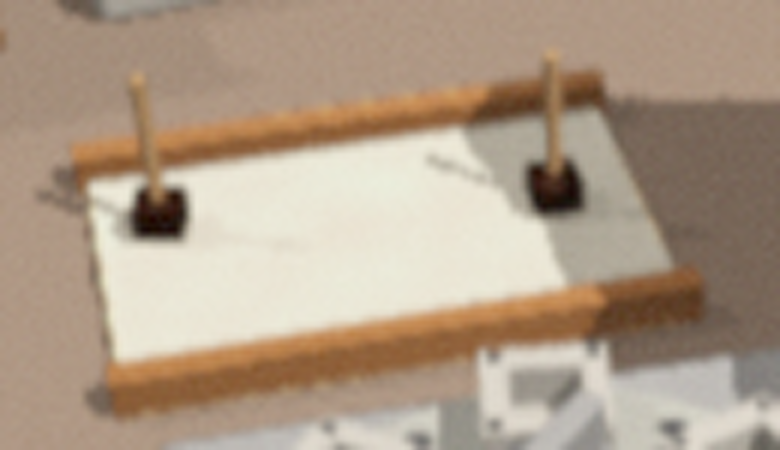

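```bash
cat > h.py <<'E'
import numpy as np,cv2
Ks=np.array([[366.5147548,0,315.47431939],[0,366.5147548,198.15103386],[0,0,1]])
Ts=np.array([[-0.90922342,0.41588795,0.01870803,0.41167154],[0.26719848,0.61743612,-0.73984972,-0.06371634],[-0.3192456,-0.66768994,-0.67251201,1.16968484]])
Kt=np.array([[374.98107522,0,317.41483239],[0,374.98107522,204.61182414],[0,0,1]])
Tt=np.array([[-0.00535726,-0.99947974,-0.03180486,0.0667713],[-0.99128515,0.00949438,-0.13139106,0.47375551],[0.13162467,0.03082379,-0.99082029,0.96276984]])
Pt=Kt@Tt;Ps=Ks@Ts
def tri(t,s):
    X=cv2.triangulatePoints(Pt,Ps,np.float64(t).reshape(2,1),np.float64(s).reshape(2,1)).ravel();X=X[:3]/X[3]
    r=lambda P:(P@np.r_[X,1])[:2]/(P@np.r_[X,1])[2]
    return X,np.linalg.norm(r(Pt)-t),np.linalg.norm(r(Ps)-s)
def onz(P,uv,z):
    A=np.c_[P[:,0],P[:,1],-np.array([uv[0],uv[1],1])]
    return np.linalg.solve(A,-(P[:,2]*z+P[:,3]))[:2]
def proj(P,X):
    q=P@np.r_[X,1];return q[:2]/q[2]
zt=lambda u,v:(240+(u+.5)/5-.5,105+(v+.5)/4.2-.5)
zs=lambda u,v:(220+(u+.5)/5-.5,170+(v+.5)/5-.5)
tt=lambda u,v:(405+(u+.5)/4-.5,125+(v+.5)/4-.5)
ts=lambda u,v:(200+(u+.5)/6-.5,120+(v+.5)/6-.5)
E
python3 - <<'E'
from h import *
np.set_printoptions(precision=4,suppress=True)
print('tip',tri(zt(155,187),zs(373,232)))
B={1:((325,115),(185,300)),2:((512,165),(190,152)),3:((553,322),(353,70)),4:((405,428),(530,128)),5:((220,380),(550,270))}
for k,(a,b) in B.items(): print(k,tri(zt(*a),zs(*b)), onz(Pt,zt(*a),.136))
print('stirblock',onz(Pt,zt(180,222),.136))
# bar ends
print('bar',tri(zt(320,207),zs(385,92)),tri(zt(392,288),zs(330,152)))
# tray: stick tips done, block
print('b?',tri(tt(338,78),ts(138,77)),tri(tt(255,418),ts(552,55)))
for n,c in dict(tl=(85,32),tr=(385,68),bl=(42,484),br=(352,522)).items(): print(n,onz(Pt,tt(*c),.035))
E
```

```text
tip (array([0.5773, 0.1614, 0.2083]), np.float64(0.25982323766061), np.float64(0.3020285981362229))
1 (array([0.6421, 0.0911, 0.127 ]), np.float64(0.16906555742383425), np.float64(0.19602390684658905)) [0.6395 0.0903]
2 (array([ 0.6102, -0.0004,  0.128 ]), np.float64(0.19635920434356666), np.float64(0.20786032688693318)) [ 0.6082 -0.0003]
3 (array([ 0.5167, -0.0189,  0.1343]), np.float64(0.19618560593040216), np.float64(0.19450896433077433)) [ 0.5159 -0.0186]
4 (array([0.4547, 0.0535, 0.133 ]), np.float64(0.7525283703188149), np.float64(0.7646126441847539)) [0.4558 0.0525]
5 (array([0.4851, 0.1417, 0.1291]), np.float64(0.07779127548671866), np.float64(0.08617678602481038)) [0.4842 0.1407]
stirblock [0.5767 0.1608]
bar (array([0.5533, 0.0914, 0.2222]), np.float64(4.012420204168409), np.float64(4.331826008757429)) (array([0.5446, 0.0527, 0.1457]), np.float64(4.733868152704753), np.float64(4.964239222409083))
b? (array([ 0.6092, -0.3627,  0.1091]), np.float64(0.4595517360458015), np.float64(0.3827387719488363)) (array([ 0.4013, -0.3013,  0.1071]), np.float64(0.07642781267196992), np.float64(0.0602915888752248))
tl [ 0.6664 -0.2298]
tr [ 0.6385 -0.4267]
bl [ 0.3644 -0.1892]
br [ 0.339  -0.3853]
```

```bash
python3 -m crank '[-45,0,0,0,0,0,93, -85,-10,-5,5,0,0,70, -85,-55,-26,12,0,0,50, -85,-98,-46,19,0,0,40, -85,-141,-66,26,0,0,40, -85,-184,-86,33,0,0,40, -85,-227,-106,40,0,0,40, -85,-266,-125,46,0,0,40]' 20
python3 - <<'E'
from plant import manip
s=manip.sense();print(s['joints'])
import numpy as np
R=np.array(s['eef_rot']);print(R)
d=np.array([.577,.161,.30])-s['tcp_pos'];print((R.T@d)*1000)
E
```

```text
clock: 2.15
tcp_pos: [0.3714, 0.3368, 0.3038]
eef_rot: [[0.001, -0.472, 0.881], [0.0, 0.881, 0.472], [-1.0, -0.0, 0.001]]
contact_force: [0.7, 0.3, 0.0]
grip_width: 0.0427
[ 5.13838767e-01  1.24476620e-01  1.49599649e+00 -1.09606064e-04
  1.52053540e+00  2.18260727e-02]
[[ 5.62512530e-04 -4.72405598e-01  8.81381095e-01]
 [ 1.91787336e-04  8.81381269e-01  4.72405569e-01]
 [-9.99999823e-01 -9.66963191e-05  5.86389419e-04]]
[   3.91587672 -252.07705779   98.19684032]
```

```bash
python3 -m crank '[4,-42,16,7,0,0,40, 4,-84,33,14,0,0,40, 4,-126,49,21,0,0,40, 4,-168,65,28,0,0,40, 4,-210,82,35,0,0,40, 4,-252,98,41,0,0,40, 4,-252,98,47,0,0,40, 4,-252,98,47,0,0,40]'
python3 - <<'E'
from plant import manip
import cv2,numpy as np
s=manip.sense();print(s['joints'])
p=manip.grab_frame('wrist');cv2.imwrite('pics/w1.png',p['pixels'][:,:,::-1])
p=manip.grab_frame('top');cv2.imwrite('pics/t1.png',p['pixels'][:,:,::-1])
E
```

```text
clock: 2.95
tcp_pos: [0.577, 0.1624, 0.2988]
eef_rot: [[-0.001, 0.321, 0.947], [0.0, 0.947, -0.321], [-1.0, -0.0, -0.001]]
contact_force: [-0.8, 0.5, 0.1]
grip_width: 0.04
[8.82904732e-02 3.12576172e-01 1.26834235e+00 1.61774426e-04
 1.56201208e+00 4.14694861e-01]
```

View pics/w1.png

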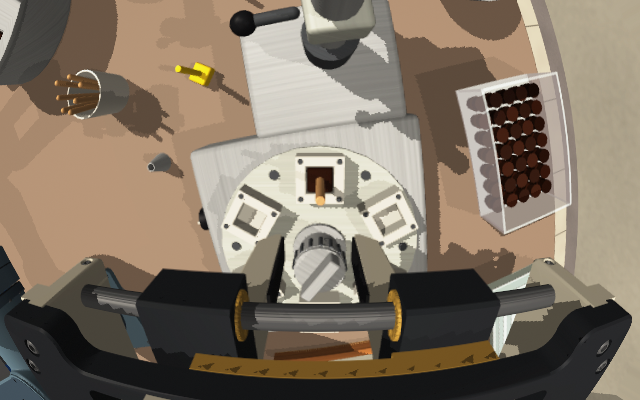

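```bash
cat >> h.py <<'E'
He=np.array([[-4.91295474e-04,-2.94182741e-01,9.55749064e-01,-1.65715626e-01],[6.47698878e-05,-9.55749187e-01,-2.94182745e-01,8.20809618e-02],[9.99999877e-01,-8.26268915e-05,4.88609433e-04,-1.83986615e-04]])
def wray(uv,s):
    f=309.70691629;u=uv[0]-317.58382381;v=uv[1]-198.42601823;r=np.hypot(u,v);th=r/f
    d=np.array([np.sin(th)*u/max(r,1e-9),np.sin(th)*v/max(r,1e-9),np.cos(th)])
    R=np.array(s['eef_rot']);return np.array(s['tcp_pos'])+R@He[:,3],R@He[:,:3]@d
def wonz(uv,s,z):
    o,d=wray(uv,s);return (o+d*(z-o[2])/d[2])[:2]
E
python3 - <<'E'
from h import *
from plant import manip
np.set_printoptions(precision=4,suppress=True)
s=manip.sense()
print('tip',wonz((320,181),s,.131))
# tip: triangulate heights
for z in (.2,.206,.21):print(z,wonz((320,201),s,z))
im=cv2.imread('pics/w1.png');cv2.imwrite('pics/w1z.png',cv2.resize(im[140:310,240:400],None,fx=4,fy=3.5,interpolation=cv2.INTER_CUBIC))
E
```

```text
tip [0.5782 0.1625]
0.2 [0.5773 0.1613]
0.206 [0.5779 0.1631]
0.21 [0.5782 0.1643]
```

View pics/w1z.png

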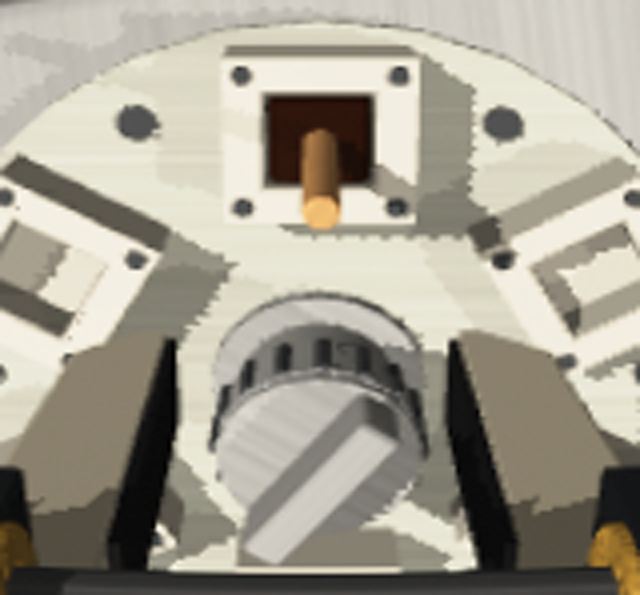

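```bash
python3 -m crank '[40,0,1,0,0,0,40, 80,0,1,0,0,0,40, 110,0,1,0,0,0,40, 125,0,1,0,0,0,40, 134,0,1,0,0,0,40, 134,0,1,0,0,0,40, 134,0,1,0,0,0,0, 134,0,1,0,0,0,0]' 20
python3 -m crank '[0,0,0,0,0,0,0, 0,0,0,0,0,0,0, 0,0,0,0,0,0,0, 0,0,0,0,0,0,0, -5,0,0,0,0,0,0, -10,0,0,0,0,0,0, -15,0,0,0,0,0,0, -22,0,0,0,0,0,0]'
python3 - <<'E'
from plant import manip
import cv2,numpy as np
s=manip.sense();print(s['joints'],s['contact_force'],s['torque'])
p=manip.grab_frame('wrist');cv2.imwrite('pics/w2.png',p['pixels'][:,:,::-1])
E
```

```text
clock: 3.85
tcp_pos: [0.578, 0.1636, 0.1672]
eef_rot: [[0.003, 0.317, 0.949], [0.0, 0.949, -0.317], [-1.0, 0.001, 0.003]]
contact_force: [-0.6, -0.5, -1.1]
grip_width: 0.028
clock: 4.65
tcp_pos: [0.5775, 0.1631, 0.188]
eef_rot: [[0.0, 0.318, 0.948], [-0.0, 0.948, -0.318], [-1.0, -0.0, 0.0]]
contact_force: [3.6, -1.2, -2.9]
grip_width: 0.0087
[ 8.97293890e-02  3.68672979e-01  1.45625677e+00 -2.80533618e-04
  1.31640372e+00  4.13060974e-01] [ 3.5918738  -1.19349805 -2.88564719] [-0.36745098 -0.72030683  0.02850448]
```

View pics/w2.png

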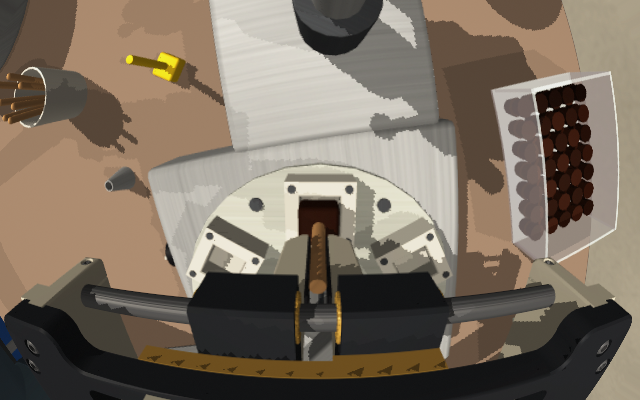

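```bash
python3 -m crank '[-8,0,0,0,0,0,0, -18,0,0,0,0,0,0, -30,0,0,0,0,0,0, -45,0,0,0,0,0,0, -60,0,0,0,0,0,0, -75,0,0,0,0,0,0, -90,0,0,0,0,0,0, -90,0,0,0,0,0,0]'
python3 - <<'E'
from plant import manip
import cv2,numpy as np
s=manip.sense();print(s['joints'],s['contact_force'],s['torque'])
p=manip.grab_frame('wrist');cv2.imwrite('pics/w3.png',p['pixels'][:,:,::-1])
p=manip.grab_frame('scene');cv2.imwrite('pics/s3.png',cv2.resize(p['pixels'][100:300,180:420,::-1],None,fx=3,fy=3))
E
```

```text
clock: 5.5
tcp_pos: [0.5783, 0.1636, 0.2809]
eef_rot: [[0.005, 0.317, 0.948], [0.001, 0.948, -0.317], [-1.0, 0.002, 0.004]]
contact_force: [0.0, 0.3, 0.5]
grip_width: 0.0085
[9.01401973e-02 3.16879842e-01 1.30464114e+00 1.76712632e-04
 1.51514128e+00 4.13057649e-01] [0.01874849 0.26351347 0.54585851] [-0.06630813  0.13658703  0.01643656]
```

View pics/w3.png

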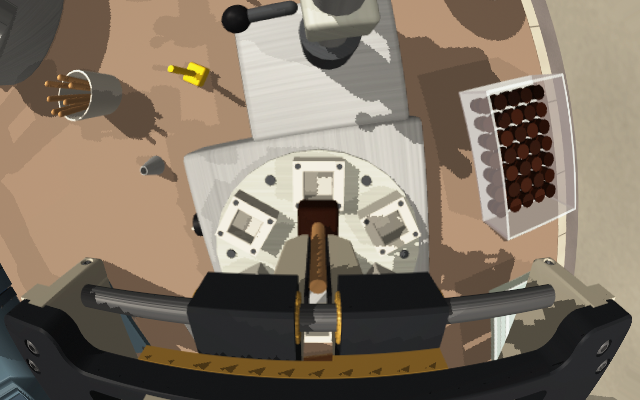

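View pics/s3.png

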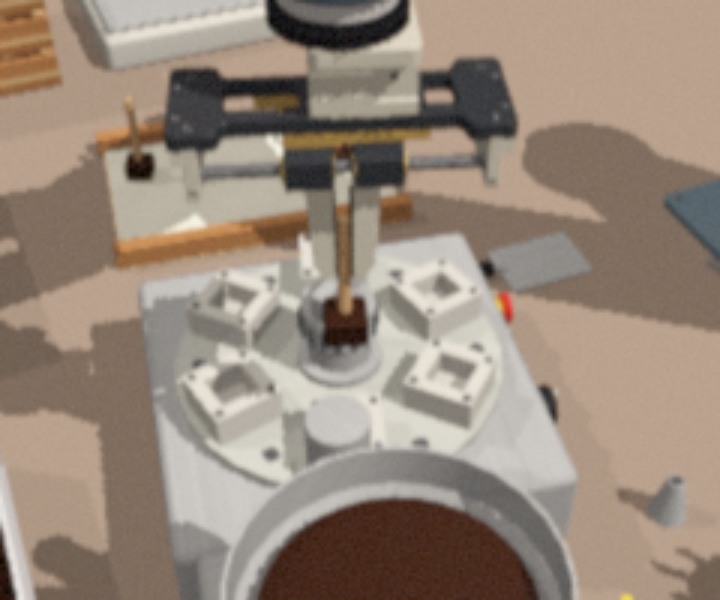

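```bash
python3 -m crank '[-15,-10,2,0,0,0,0, -25,-40,7,0,0,0,0, -25,-80,14,0,0,0,0, -25,-125,22,0,0,0,0, -25,-170,30,0,0,0,0, -25,-215,37,0,0,0,0, -25,-260,45,0,0,0,0, -25,-305,53,0,0,0,0]'
python3 -m crank '[0,-40,7,0,0,0,0, 0,-80,14,0,0,0,0, 0,-115,20,0,0,0,0, 0,-145,25,0,0,0,0, 0,-162,28,0,0,0,0, 0,-172,30,0,0,0,0, 0,-172,30,0,0,0,0, 0,-172,30,0,0,0,0]'
python3 - <<'E'
from plant import manip
import cv2,numpy as np
s=manip.sense();print(s['joints'],s['contact_force'],s['torque'],s['tcp_pos'])
p=manip.grab_frame('top');cv2.imwrite('pics/t4.png',cv2.resize(p['pixels'][80:300,360:560,::-1],None,fx=2.7,fy=2.7))
p=manip.grab_frame('scene');cv2.imwrite('pics/s4.png',cv2.resize(p['pixels'][0:220,180:420,::-1],None,fx=2.7,fy=2.7))
E
```

```text
clock: 6.4
tcp_pos: [0.5296, -0.1441, 0.3017]
eef_rot: [[-0.002, 0.317, 0.948], [0.001, 0.948, -0.317], [-1.0, 0.0, -0.002]]
contact_force: [0.6, 0.1, -1.0]
grip_width: 0.0082
clock: 7.2
tcp_pos: [0.5047, -0.3142, 0.3025]
eef_rot: [[-0.0, 0.317, 0.948], [0.001, 0.948, -0.317], [-1.0, 0.001, -0.0]]
contact_force: [0.0, 0.2, -0.8]
grip_width: 0.0086
[-7.44696416e-01  3.01720692e-01  1.27469745e+00  6.29581749e-04
  1.56588153e+00 -4.22327502e-01] [ 0.01416447  0.22171949 -0.8258852 ] [-0.05706595  0.07362553 -0.00343691] [ 0.5047359  -0.31423239  0.30250912]
```

View pics/t4.png

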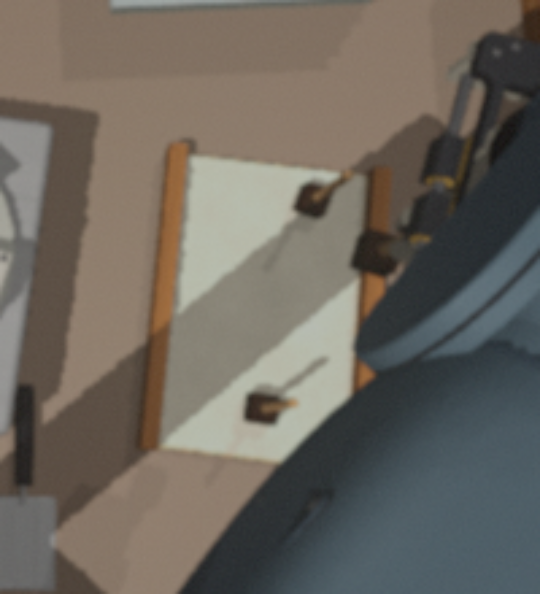

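View pics/s4.png

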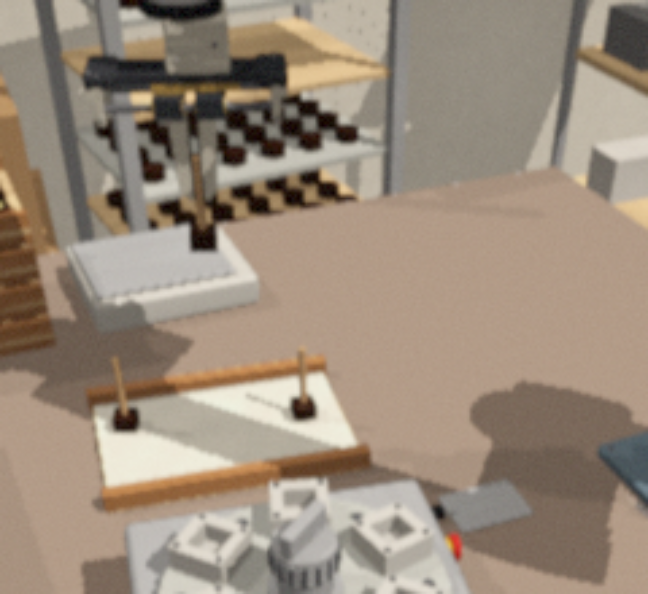

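```bash
python3 -m crank '[15,0,0,0,0,0,0, 50,0,0,0,0,0,0, 95,0,0,0,0,0,0, 140,0,0,0,0,0,0, 180,0,0,0,0,0,0, 208,0,0,0,0,0,0, 222,0,0,0,0,0,0, 222,0,0,0,0,0,0]'
python3 - <<'E'
from plant import manip
import cv2,numpy as np
s=manip.sense();print(s['contact_force'],s['tcp_pos'])
p=manip.grab_frame('scene');cv2.imwrite('pics/s5.png',cv2.resize(p['pixels'][90:220,180:360,::-1],None,fx=4.4,fy=4.4))
p=manip.grab_frame('top');cv2.imwrite('pics/t5.png',cv2.resize(p['pixels'][80:300,360:560,::-1],None,fx=2.7,fy=2.7))
E
```

```text
clock: 8.1
tcp_pos: [0.5039, -0.3138, 0.0791]
eef_rot: [[-0.003, 0.317, 0.949], [0.002, 0.949, -0.317], [-1.0, 0.002, -0.003]]
contact_force: [0.3, -1.4, 0.3]
grip_width: 0.0086
[ 0.34508239 -1.43547571  0.34007539] [ 0.50388729 -0.31377936  0.07911574]
```

View pics/s5.png

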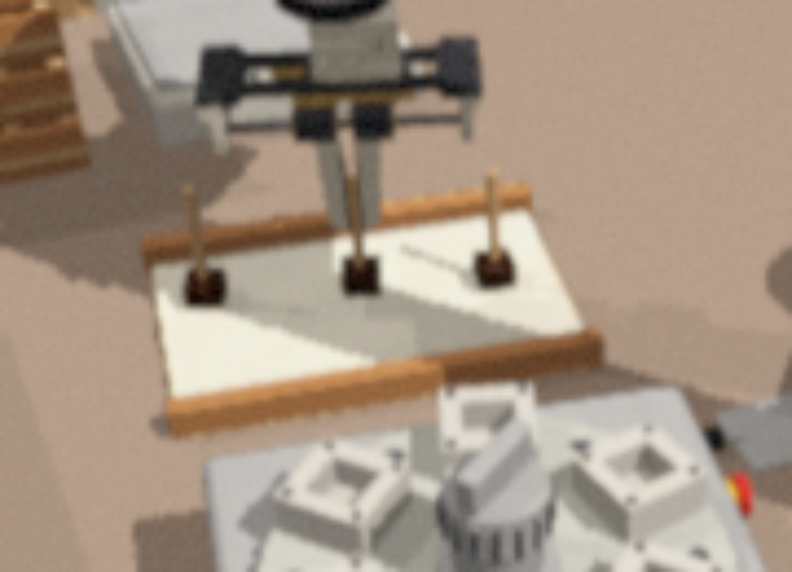

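View pics/t5.png

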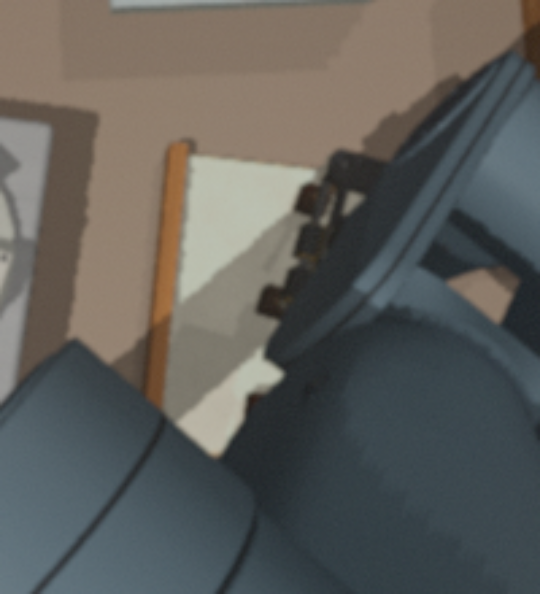

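```bash
python3 -m crank '[2,0,0,0,0,0,0, 3,0,0,0,0,0,0, 5,0,0,0,0,0,0, 6,0,0,0,0,0,0, 7,0,0,0,0,0,0, 8,0,0,0,0,0,0, 9,0,0,0,0,0,0, 9,0,0,0,0,0,0]'
python3 -m crank '[1,0,0,0,0,0,0, 1,0,0,0,0,0,0, 2,0,0,0,0,0,0, 2,0,0,0,0,0,0, 3,0,0,0,0,0,0, 3,0,0,0,0,0,0, 3,0,0,0,0,0,0, 3,0,0,0,0,0,0]'
```

```text
clock: 9.0
tcp_pos: [0.5044, -0.3153, 0.0714]
eef_rot: [[-0.0, 0.318, 0.948], [0.0, 0.948, -0.318], [-1.0, 0.0, -0.0]]
contact_force: [-0.3, -0.5, -0.3]
grip_width: 0.0085
clock: 9.8
tcp_pos: [0.5045, -0.3154, 0.0687]
eef_rot: [[0.0, 0.318, 0.948], [-0.0, 0.948, -0.318], [-1.0, -0.0, 0.0]]
contact_force: [-0.5, 0.5, -0.1]
grip_width: 0.0084
```

```bash
python3 -m crank '[1,0,0,0,0,0,0, 1,0,0,0,0,0,0, 2,0,0,0,0,0,0, 2,0,0,0,0,0,0, 3,0,0,0,0,0,0, 3,0,0,0,0,0,0, 3,0,0,0,0,0,0, 3,0,0,0,0,0,0]'
```

```text
clock: 10.6
tcp_pos: [0.5045, -0.3154, 0.0657]
eef_rot: [[0.0, 0.318, 0.948], [-0.0, 0.948, -0.318], [-1.0, -0.0, 0.0]]
contact_force: [-0.4, -0.7, -0.9]
grip_width: 0.0086
```

```bash
python3 -m crank '[1,0,0,0,0,0,0, 1,0,0,0,0,0,0, 1,0,0,0,0,0,0, 2,0,0,0,0,0,0, 2,0,0,0,0,0,0, 2,0,0,0,0,0,0, 2,0,0,0,0,0,0, 2,0,0,0,0,0,0]'
python3 - <<'E'
from plant import manip
import cv2
s=manip.sense();print(s['contact_force'],s['torque'])
p=manip.grab_frame('scene');cv2.imwrite('pics/s6.png',cv2.resize(p['pixels'][120:190,200:320,::-1],None,fx=6.5,fy=6.5,interpolation=cv2.INTER_CUBIC))
E
```

```text
clock: 11.4
tcp_pos: [0.5047, -0.3156, 0.0649]
eef_rot: [[0.001, 0.317, 0.948], [-0.001, 0.948, -0.317], [-1.0, -0.001, 0.001]]
contact_force: [-1.9, 2.0, 9.7]
grip_width: 0.0084
[-1.89511302  1.98565046  9.73119831] [ 0.24284093  0.43032842 -0.03385426]
```

View pics/s6.png

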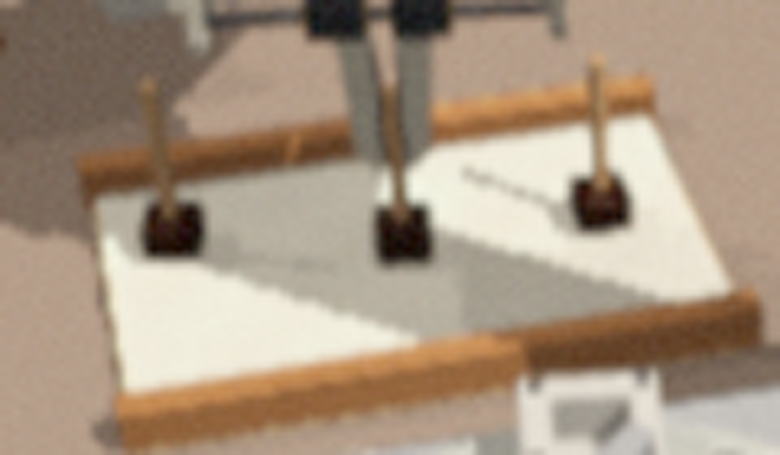

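```bash
python3 -m crank '[-1,0,0,0,0,0,0, -1,0,0,0,0,0,0, -1,0,0,0,0,0,12, -1,0,0,0,0,0,18, -1,0,0,0,0,0,24, -1,0,0,0,0,0,30, -1,0,0,0,0,0,36, -1,0,0,0,0,0,36]'
python3 - <<'E'
from plant import manip
import cv2
s=manip.sense();print(s['contact_force'],s['torque'])
p=manip.grab_frame('scene');cv2.imwrite('pics/s7.png',cv2.resize(p['pixels'][120:190,200:320,::-1],None,fx=6.5,fy=6.5,interpolation=cv2.INTER_CUBIC))
E
```

```text
clock: 12.25
tcp_pos: [0.5045, -0.3153, 0.0646]
eef_rot: [[-0.0, 0.318, 0.948], [0.0, 0.948, -0.318], [-1.0, 0.0, -0.0]]
contact_force: [-0.1, -1.2, -0.1]
grip_width: 0.0353
[-0.07902188 -1.19963748 -0.0990104 ] [-0.09237044  0.07222683 -0.02031613]
```

View pics/s7.png

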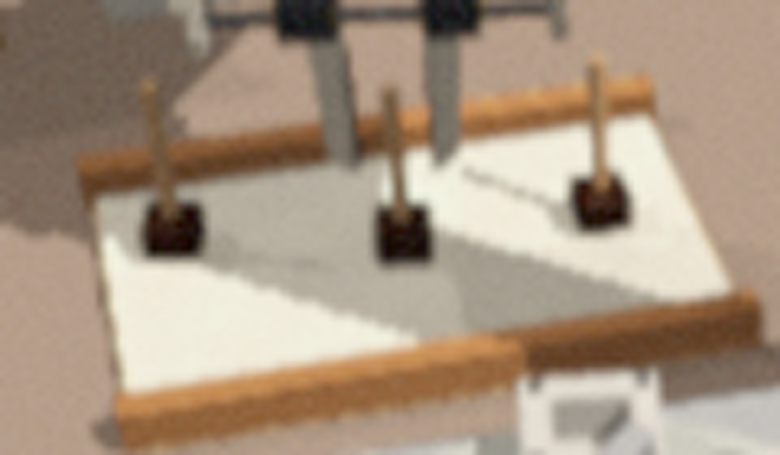

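```bash
python3 -m crank '[-15,0,0,0,0,0,36, -45,0,0,0,0,0,36, -90,0,0,0,0,0,36, -135,0,0,0,0,0,40, -180,0,0,0,0,0,40, -220,0,0,0,0,0,40, -245,0,0,0,0,0,40, -245,0,0,0,0,0,40]'
python3 - <<'E'
from plant import manip
import cv2
from h import *
s=manip.sense()
R=np.array(s['eef_rot']);print(R.T@(np.array([.547,.071,.31])-s['tcp_pos'])*1000)
p=manip.grab_frame('scene');cv2.imwrite('pics/s8.png',cv2.resize(p['pixels'][120:270,200:380,::-1],None,fx=4,fy=4,interpolation=cv2.INTER_CUBIC))
p=manip.grab_frame('top');cv2.imwrite('pics/t8.png',cv2.resize(p['pixels'][105:245,240:390,::-1],None,fx=5,fy=4.2,interpolation=cv2.INTER_CUBIC))
E
```

```text
clock: 13.1
tcp_pos: [0.5058, -0.3165, 0.3145]
eef_rot: [[0.006, 0.317, 0.948], [-0.006, 0.948, -0.317], [-1.0, -0.004, 0.008]]
contact_force: [-0.2, -0.0, -0.6]
grip_width: 0.0401
[  2.47706876 380.54917162 -84.02060932]
```

View pics/s8.png

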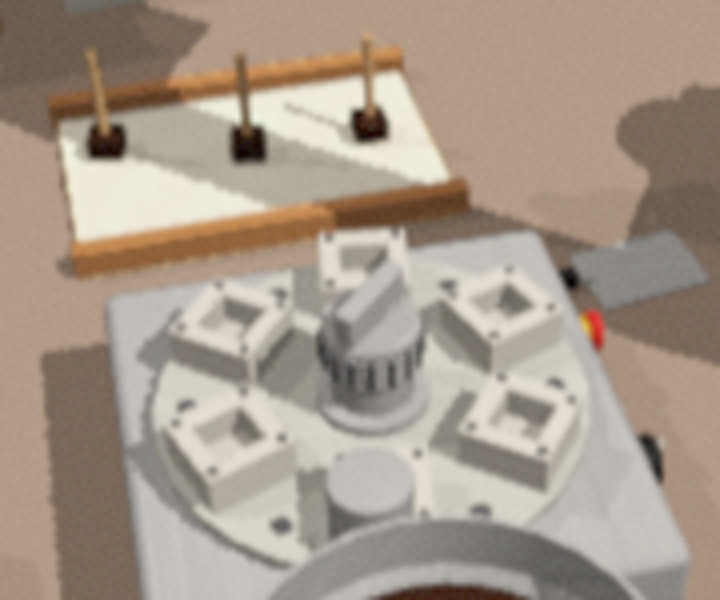

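View pics/t8.png

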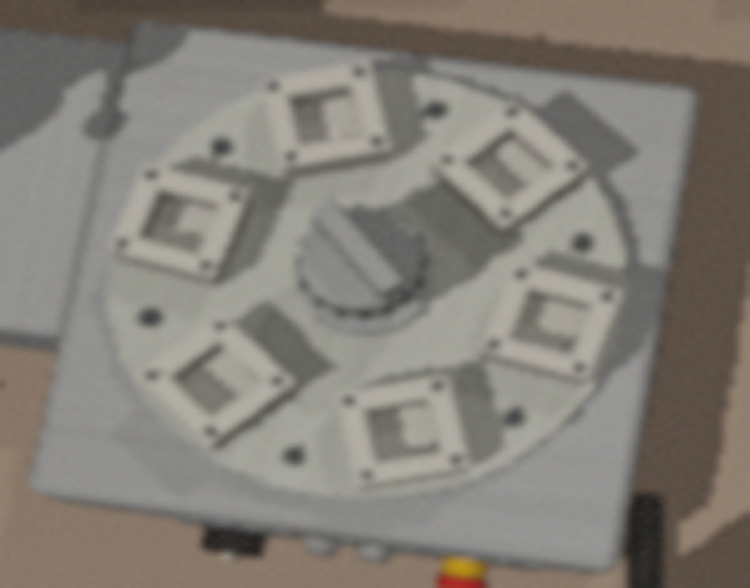

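Run:
```python
from h import *
np.set_printoptions(precision=4,suppress=True)
z8=lambda u,v:(200+(u+.5)/4-.5,120+(v+.5)/4-.5)
a=tri(zt(322,210),z8(343,325));b=tri(zt(390,285),z8(393,268));print(a,b)
print((a[0]+b[0])/2, np.degrees(np.arctan2(*(a[0]-b[0])[1::-1])))
# skirt top circle centre top view
im=cv2.imread('pics/t8.png')
cv2.imwrite('pics/t8z.png',cv2.resize(im[180:350,270:450],None,fx=4,fy=3.5,interpolation=cv2.INTER_CUBIC))
im=cv2.imread('pics/s8.png')
cv2.imwrite('pics/s8z.png',cv2.resize(im[240:430,300:450],None,fx=4,fy=3.1,interpolation=cv2.INTER_CUBIC))
```

```text
(array([0.5696, 0.0885, 0.1853]), np.float64(0.05144425167599888), np.float64(0.05618304880264887)) (array([0.527 , 0.0575, 0.1877]), np.float64(0.05549857814633694), np.float64(0.05760847334912101))
[0.5483 0.073  0.1865] 36.022470798606825
```

```bash
python3 -m crank '[0,30,-7,0,0,0,40, 0,75,-17,7,0,0,40, 0,120,-27,14,0,0,40, 0,165,-36,21,0,0,40, 0,210,-46,28,0,0,40, 0,255,-56,35,0,0,40, 0,300,-66,40,0,0,40, 0,340,-75,40,0,0,40]'
python3 - <<'E'
from plant import manip
import cv2
s=manip.sense();print(s['tcp_pos'],s['joints'])
p=manip.grab_frame('wrist');cv2.imwrite('pics/w8.png',p['pixels'][:,:,::-1])
E
```

```text
clock: 14.0
tcp_pos: [0.5402, 0.0332, 0.3072]
eef_rot: [[-0.004, 0.854, 0.52], [0.001, 0.52, -0.854], [-1.0, -0.003, -0.003]]
contact_force: [0.1, -0.3, -0.4]
grip_width: 0.0401
[0.54018569 0.03320147 0.30723177] [-1.44977604e-01  2.01637650e-01  1.39500671e+00  2.56093839e-04
  1.54905416e+00  8.78395362e-01]
```

View pics/w8.png

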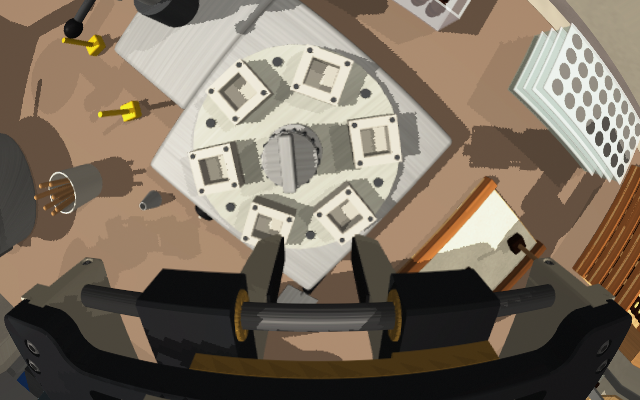

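View pics/s8z.png

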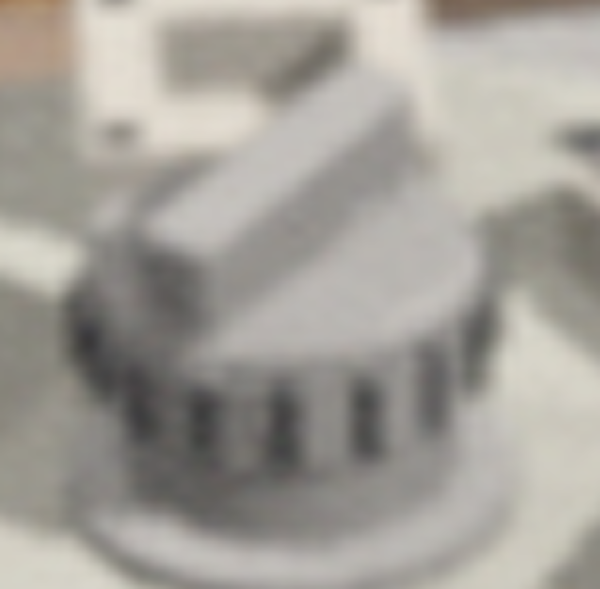

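Run:
```python
import cv2
im=cv2.imread('pics/w8.png')
cv2.imwrite('pics/w8z.png',cv2.resize(im[115:205,250:335],None,fx=7,fy=6.5,interpolation=cv2.INTER_CUBIC))
```

```text
(no output)
```

View pics/w8z.png

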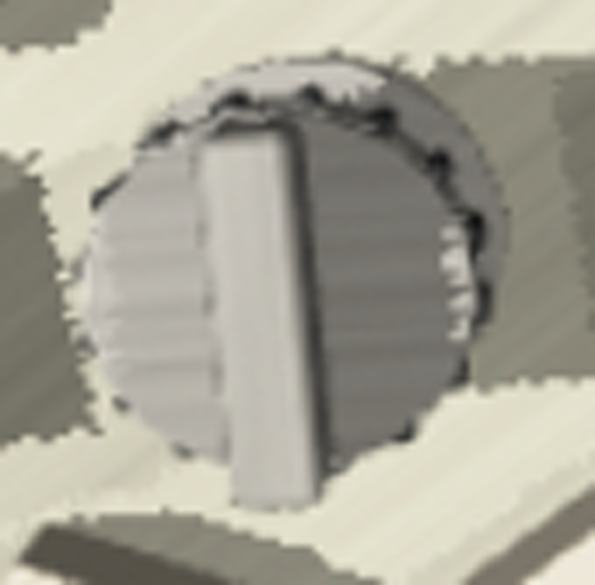

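Run:
```python
from h import *
from plant import manip
np.set_printoptions(precision=4,suppress=True)
s=manip.sense();R=np.array(s['eef_rot'])
for z in (.183,.1865,.19):
    a=wonz((284.3,135.8),s,z);b=wonz((288.7,191.2),s,z);m=(a+b)/2
    ang=np.degrees(np.arctan2(*(a-b)[::-1]))
    print(z,a,b,m,np.linalg.norm(a-b),ang,s['tcp_pos'],R.T@(np.r_[m,.235]-s['tcp_pos'])*1000,'toolz ang',np.degrees(np.arctan2(R[1,2],R[0,2])))
```

```text
0.183 [0.5694 0.0948] [0.525  0.0637] [0.5472 0.0792] 0.054199714464679125 34.9156650900827 [0.5402 0.039  0.3073] [ 72.5229  27.169  -30.0959] toolz ang -58.29633961034214
0.1865 [0.5699 0.0946] [0.526  0.0639] [0.5479 0.0793] 0.05354562546639277 34.915665090082655 [0.5402 0.039  0.3073] [ 72.5202  27.8327 -29.7163] toolz ang -58.29633961034214
0.19 [0.5704 0.0944] [0.527  0.0642] [0.5487 0.0793] 0.05289153646810624 34.91566509008275 [0.5402 0.039  0.3073] [ 72.5175  28.4964 -29.3367] toolz ang -58.29633961034214
```

```bash
python3 -m crank '[10,10,-10,-3,0,0,40, 25,24,-25,-3,0,0,40, 40,24,-25,-3,0,0,40, 47,24,-25,-3,0,0,40, 47,24,-25,-3,0,0,40, 47,24,-25,-3,0,0,40, 47,24,-25,-3,0,0,40, 47,24,-25,-3,0,0,40]'
python3 - <<'E'
from plant import manip
import cv2
s=manip.sense();print(s['tcp_pos'],s['joints'])
p=manip.grab_frame('wrist');im=p['pixels'][:,:,::-1];cv2.imwrite('pics/w9.png',im)
cv2.imwrite('pics/w9z.png',cv2.resize(im[150:290,250:400],None,fx=5,fy=4,interpolation=cv2.INTER_CUBIC))
E
```

```text
clock: 14.85
tcp_pos: [0.5491, 0.0642, 0.2634]
eef_rot: [[0.001, 0.825, 0.566], [-0.0, 0.566, -0.825], [-1.0, 0.001, 0.001]]
contact_force: [-0.6, 0.3, -0.5]
grip_width: 0.0398
[0.54914183 0.06422517 0.26338854] [-8.52981955e-02  2.37162006e-01  1.45398022e+00 -6.67374877e-05
  1.44901428e+00  8.84130572e-01]
```

View pics/w9z.png

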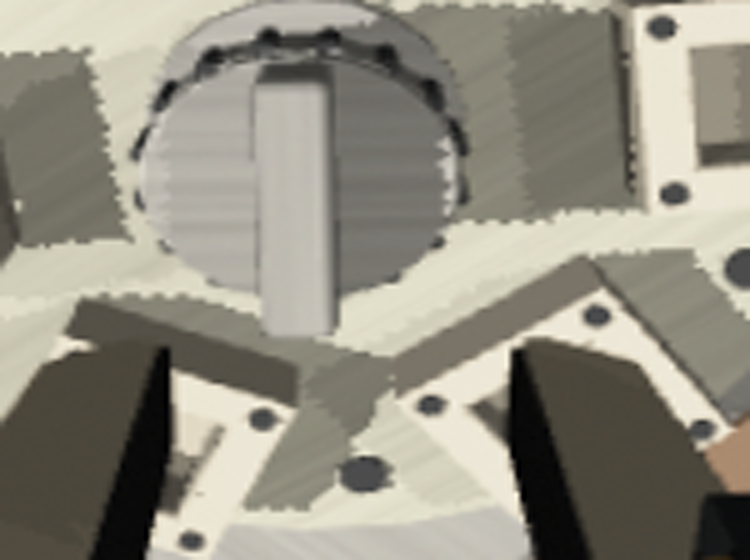

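Run:
```python
from h import *
from plant import manip
np.set_printoptions(precision=4,suppress=True)
s=manip.sense();R=np.array(s['eef_rot']);T=np.array(s['tcp_pos'])
for z in (.183,.1865,.19):
    a=wonz((308.4,170.9),s,z);b=wonz((309.3,232.6),s,z);m=(a+b)/2
    ang=np.degrees(np.arctan2(*(a-b)[::-1]))
    print(z,m,np.linalg.norm(a-b),ang,T,R.T@(np.r_[m,.235]-T)*1000,'toolz ang',np.degrees(np.arctan2(R[1,2],R[0,2])))
for m in ((.548,.0725),): print(R.T@(np.r_[m,.167]-T)*1000)
```

```text
0.183 [0.5471 0.0719] 0.054255458054880086 34.77728131443649 [0.549  0.0644 0.2633] [28.3262  2.6347 -7.3215] toolz ang -55.5364961471663
0.1865 [0.5481 0.0724] 0.0534839202226459 34.77728131443651 [0.549  0.0644 0.2633] [28.3274  3.7618 -7.2223] toolz ang -55.5364961471663
0.19 [0.5491 0.073 ] 0.05271238239041181 34.77728131443647 [0.549  0.0644 0.2633] [28.3286  4.8889 -7.123 ] toolz ang -55.5364961471663
[96.3272  3.6505 -7.3875]
```

```bash
python3 -m crank '[10,3.5,-7,0,0,0,40, 40,3.5,-7,0,0,0,40, 70,3.5,-7,0,0,0,40, 85,3.5,-7,0,0,0,40, 91,3.5,-7,0,0,0,40, 91,3.5,-7,0,0,0,40, 91,3.5,-7,0,0,0,40, 91,3.5,-7,0,0,0,40]'
python3 -m crank '[1,0,0,0,0,0,40, 2,0,0,0,0,0,40, 3,0,0,0,0,0,40, 3,0,0,0,0,0,40, 4,0,0,0,0,0,40, 4,0,0,0,0,0,40, 4,0,0,0,0,0,40, 4,0,0,0,0,0,40]'
python3 - <<'E'
from plant import manip
import cv2
s=manip.sense();print(s['tcp_pos'],s['joints'])
p=manip.grab_frame('wrist');im=p['pixels'][:,:,::-1];cv2.imwrite('pics/w10.png',im)
p=manip.grab_frame('scene');cv2.imwrite('pics/s10.png',cv2.resize(p['pixels'][120:270,200:380,::-1],None,fx=4,fy=4,interpolation=cv2.INTER_CUBIC))
E
```

```text
clock: 15.7
tcp_pos: [0.5485, 0.0725, 0.1728]
eef_rot: [[0.002, 0.824, 0.566], [-0.0, 0.566, -0.824], [-1.0, 0.002, 0.001]]
contact_force: [-0.1, 0.4, 0.8]
grip_width: 0.0397
clock: 16.5
tcp_pos: [0.5477, 0.0725, 0.1677]
eef_rot: [[0.0, 0.824, 0.566], [-0.0, 0.566, -0.824], [-1.0, 0.0, 0.0]]
contact_force: [0.4, -0.2, -0.7]
grip_width: 0.04
[0.54769957 0.0724502  0.16767902] [-7.04051920e-02  3.02166825e-01  1.60487487e+00 -7.18683677e-07
  1.23447680e+00  8.98518181e-01]
```

View pics/w10.png

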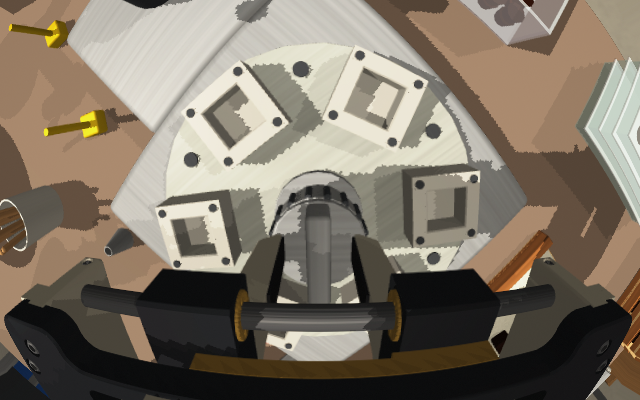

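View pics/s10.png

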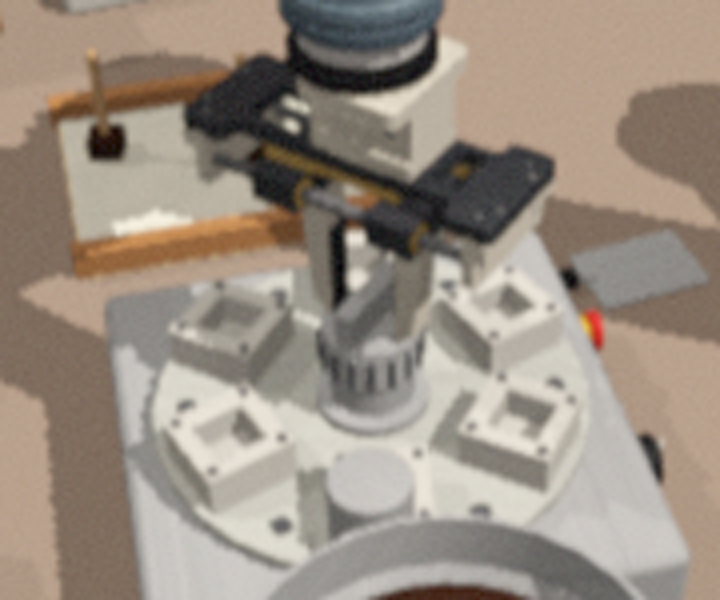

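```bash
python3 -m crank '[1,0,0,0,0,0,40, 1,0,0,0,0,0,40, 2,0,0,0,0,0,40, 2,0,0,0,0,0,40, 3,0,0,0,0,0,40, 3,0,0,0,0,0,40, 3,0,0,0,0,0,40, 3,0,0,0,0,0,40]'
```

```text
clock: 17.4
tcp_pos: [0.5477, 0.0725, 0.1653]
eef_rot: [[0.001, 0.824, 0.566], [-0.0, 0.566, -0.824], [-1.0, 0.0, 0.0]]
contact_force: [-1.5, 0.9, 5.6]
grip_width: 0.0401
```

```bash
python3 -m crank '[-1,0,0,0,0,0,40, -2,0,0,0,0,0,40, -2,0,0,0,0,0,0, -2,0,0,0,0,0,0, -2,0,0,0,0,0,0, -2,0,0,0,0,0,0, -2,0,0,0,0,0,0, -2,0,0,0,0,0,0]' 40
python3 - <<'E'
from plant import manip
s=manip.sense();print(s['contact_force'],s['torque'],s['joints'])
E
python3 -m crank '[0,0,0,-2,0,0,0, 0,0,0,-4,0,0,0, 0,0,0,-6,0,0,0, 0,0,0,-7,0,0,0, 0,0,0,-8,0,0,0, 0,0,0,-8,0,0,0, 0,0,0,-8,0,0,0, 0,0,0,-8,0,0,0]'
python3 - <<'E'
from plant import manip
import numpy as np
s=manip.sense();print(s['contact_force'],s['torque'],s['joints']);R=s['eef_rot'];print(np.degrees(np.arctan2(R[1][2],R[0][2])))
E
```

```text
clock: 18.2
tcp_pos: [0.5477, 0.0723, 0.1665]
eef_rot: [[-0.0, 0.824, 0.566], [-0.0, 0.566, -0.824], [-1.0, -0.0, 0.0]]
contact_force: [1.1, -1.2, -0.8]
grip_width: 0.0128
[ 1.10229367 -1.2183662  -0.8048666 ] [-0.19594692  0.0148174  -0.03641501] [-7.05184958e-02  3.03268707e-01  1.60641540e+00 -1.78373499e-04
  1.23190597e+00  8.98549867e-01]
clock: 19.0
tcp_pos: [0.5476, 0.0724, 0.1665]
eef_rot: [[-0.0, 0.738, 0.675], [-0.0, 0.675, -0.738], [-1.0, -0.0, -0.0]]
contact_force: [0.6, -1.2, -2.2]
grip_width: 0.0129
[ 0.62003445 -1.18163905 -2.19530512] [-0.23846601  0.02781732 -0.06025823] [-7.04317857e-02  3.03168599e-01  1.60651316e+00 -3.36032982e-05
  1.23219029e+00  7.59150223e-01]
-47.53090915965452
```

```bash
python3 -m crank '[0,0,0,-4,0,0,0, 0,0,0,-8,0,0,0, 0,0,0,-12,0,0,0, 0,0,0,-16,0,0,0, 0,0,0,-20,0,0,0, 0,0,0,-24,0,0,0, 0,0,0,-24,0,0,0, 0,0,0,-24,0,0,0]'
python3 - <<'E'
from plant import manip
import cv2
s=manip.sense();print(s['torque'],s['contact_force'])
p=manip.grab_frame('wrist');im=p['pixels'][:,:,::-1];cv2.imwrite('pics/w11.png',im)
p=manip.grab_frame('scene');cv2.imwrite('pics/s11.png',cv2.resize(p['pixels'][120:270,200:380,::-1],None,fx=4,fy=4,interpolation=cv2.INTER_CUBIC))
E
```

```text
clock: 19.8
tcp_pos: [0.5475, 0.0727, 0.1671]
eef_rot: [[0.0, 0.401, 0.916], [0.0, 0.916, -0.401], [-1.0, 0.0, -0.0]]
contact_force: [-0.6, 0.5, 3.1]
grip_width: 0.0129
[ 0.07778653  0.46432492 -0.02953197] [-0.62932837  0.54270837  3.12315472]
```

View pics/w11.png

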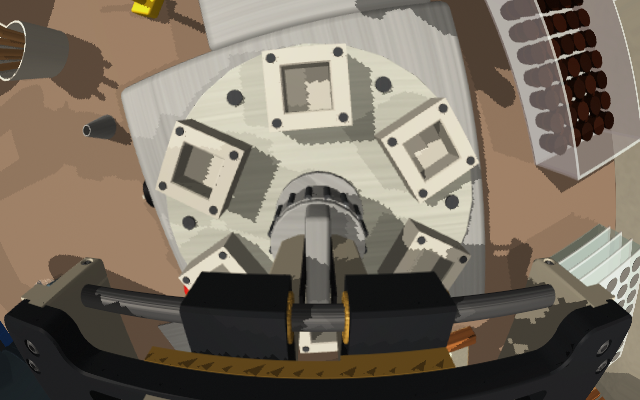

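View pics/s11.png

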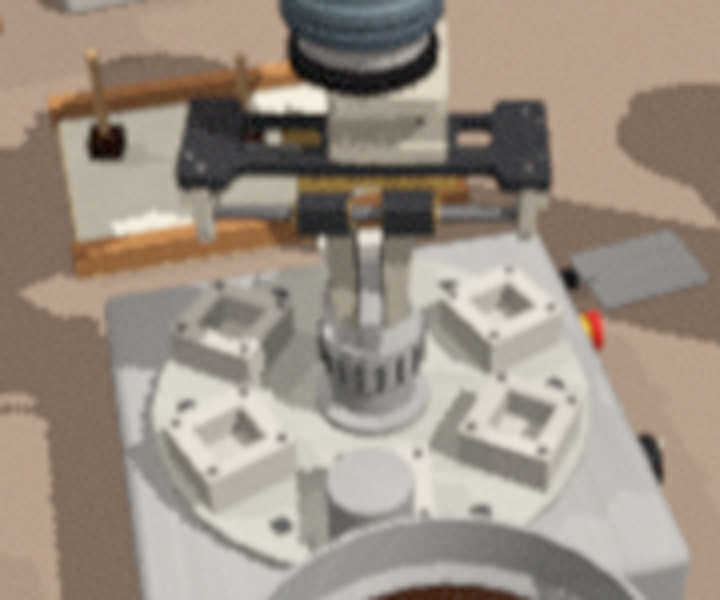

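The bar in both views has turned with the fingers (32° anticlockwise, torque stays low), so it is right-handed and I keep turning that way.

```bash
python3 -m crank '[0,0,0,-8,0,0,0, 0,0,0,-16,0,0,0, 0,0,0,-24,0,0,0, 0,0,0,-32,0,0,0, -1,0,0,-40,0,0,0, -2,0,0,-46,0,0,0, -2,0,0,-46,0,0,0, -2,0,0,-46,0,0,0]'
python3 - <<'E'
from plant import manip
import cv2,numpy as np
s=manip.sense();print(s['torque'],s['contact_force'],np.degrees(np.arctan2(s['eef_rot'][1][2],s['eef_rot'][0][2])))
p=manip.grab_frame('wrist');im=p['pixels'][:,:,::-1];cv2.imwrite('pics/w12.png',im)
E
```

```text
clock: 20.7
tcp_pos: [0.5481, 0.0723, 0.1686]
eef_rot: [[0.001, -0.379, 0.925], [-0.0, 0.925, 0.379], [-1.0, -0.0, 0.001]]
contact_force: [1.6, 0.3, 0.8]
grip_width: 0.0129
[-0.07569719 -0.13588758  0.04454525] [1.63679908 0.32314925 0.78770114] 22.285398957234747
```

View pics/w12.png

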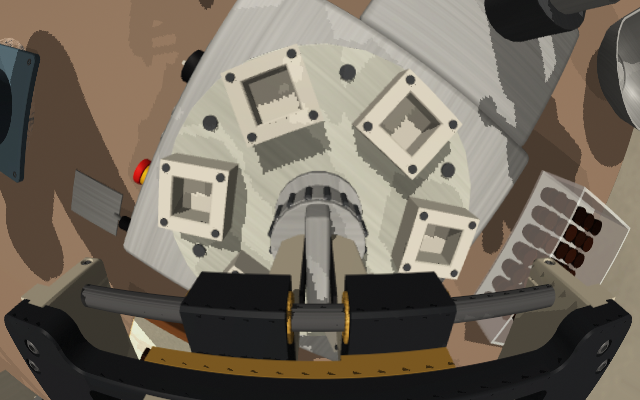

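```bash
python3 -m crank '[-2,0,0,0,0,0,0, -5,0,0,0,0,0,0, -8,0,0,0,0,0,0, -12,0,0,0,0,0,0, -16,0,0,0,0,0,0, -20,0,0,0,0,0,0, -24,0,0,0,0,0,0, -28,0,0,0,0,0,0]'
python3 -m crank '[-5,0,0,0,0,0,0, -15,0,0,0,0,0,0, -27,0,0,0,0,0,0, -40,0,0,0,0,0,0, -53,0,0,0,0,0,0, -65,0,0,0,0,0,0, -72,0,0,0,0,0,0, -75,0,0,0,0,0,0]'
python3 -m crank '[0,0,0,0,0,0,0, 0,0,0,0,0,0,0, 0,0,0,0,0,0,0, 0,0,0,0,0,0,0, 0,0,0,0,0,0,0, 0,0,0,0,0,0,0, 0,0,0,0,0,0,0, 0,0,0,0,0,0,0]'
python3 - <<'E'
from plant import manip
import cv2,numpy as np
for n in ('scene','wrist','top'):
  p=manip.grab_frame(n);cv2.imwrite(f'pics/{n}13.png',p['pixels'][:,:,::-1])
E
```

```text
clock: 21.55
tcp_pos: [0.5476, 0.0724, 0.1971]
eef_rot: [[-0.0, -0.382, 0.924], [-0.0, 0.924, 0.382], [-1.0, -0.0, -0.0]]
contact_force: [0.3, -0.8, -2.7]
grip_width: 0.0125
clock: 22.35
tcp_pos: [0.548, 0.0724, 0.2728]
eef_rot: [[0.002, -0.382, 0.924], [-0.0, 0.924, 0.382], [-1.0, -0.001, 0.001]]
contact_force: [0.1, 0.1, -1.7]
grip_width: 0.0129
clock: 23.15
tcp_pos: [0.5476, 0.0724, 0.2717]
eef_rot: [[-0.0, -0.382, 0.924], [-0.0, 0.924, 0.382], [-1.0, 0.0, -0.0]]
contact_force: [0.5, 0.2, -2.6]
grip_width: 0.0123
```

View pics/scene13.png

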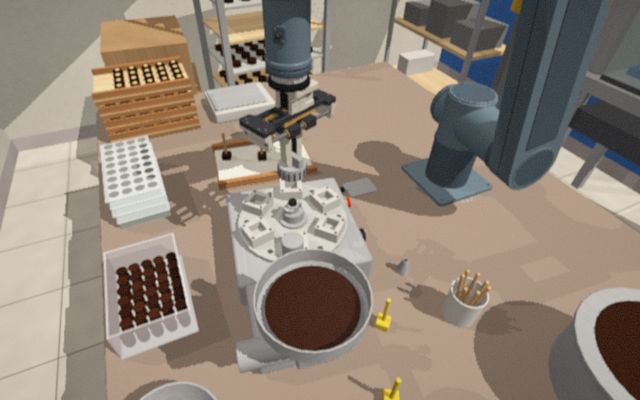

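View pics/wrist13.png

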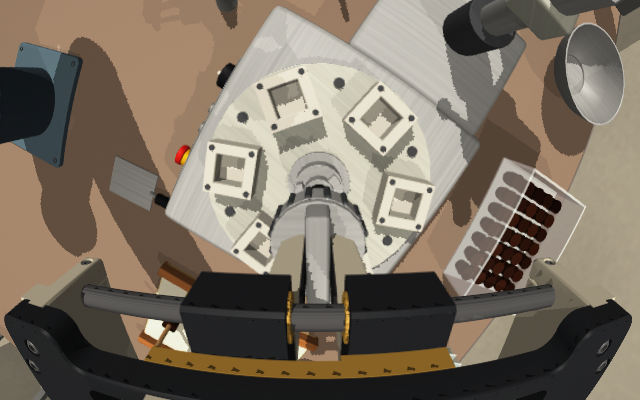

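Run:
```python
import cv2
a=cv2.imread('pics/scene13.png')[110:260,190:350];b=cv2.imread('pics/top13.png')[100:270,400:520]
a=cv2.resize(a,None,fx=3,fy=3);b=cv2.resize(b,(300,450));cv2.imwrite('pics/f.png',cv2.hconcat([a,b]))
```

```text
(no output)
```

View pics/f.png

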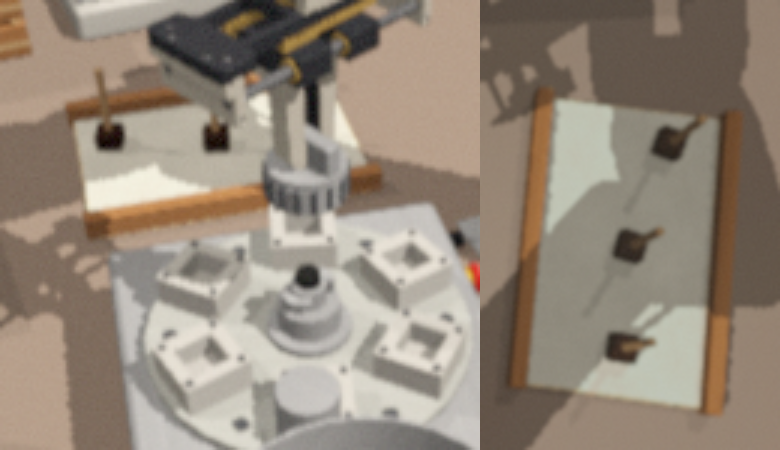

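The cap is clear of the spindle and level in the gripper. All three stirrers are standing, so I'm handing in.

```bash
python3 -c "
from plant import manip
print(manip.sign_off()); s=manip.sense(); print(s['clock'],s['tcp_pos'],s['grip_width'],s['contact_force'])"
```

```text
the job is handed in; nothing more can be done
None
the job is handed in; nothing more can be done
```

I carried out both parts of the task and handed the job in at about 23 s of the 64 s allowed. The hand-in reports no verdict, and the state could not be read afterwards.

- **Stirrer:** I lifted it straight out by its stick and lowered it onto the middle of the tray until it pressed with about 10 N. I then took off most of that load and released it. The last top picture shows it upright between the two finished stirrers, which are both still standing.
- **Cap:** The thread is right-handed. The first try, anticlockwise, gave with low torque. I turned it 78° and lifted it straight off. At the last reading the tool was 105 mm above where it first gripped the cap. The opening was about 12.5 mm on the 13 mm bar, with roughly the cap's weight on the wrist. The pictures show the cap level, with the spindle bare below it.
- **Cup and nozzle:** I never went near the stick cup or the piping nozzle. Both are still in place in the last scene picture.
- **Disagreement between checks:** The camera estimate put the skirt's top at about 162 mm above the worktop, but the fingers touched it at about 165.5 mm. I went by the touch. No other check failed.

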